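Lay out a punch tool kit for assembly

ROBOT

A 7-joint arm with a two-finger parallel gripper is mounted at the origin on the work surface. World frame = base frame: x ahead of the robot, y to its left, z up, the work surface at z = 0. Lengths are in m, angles in rad, forces in N, time in s.
With the tool pointing down it reaches from about 0.425 to 0.875 m from the base axis. Payload 4.7 kg.
Tool frame: the origin (TCP) lies on the centre line of the jaws, within the pads' length; the fingertips stand ahead of it and the grasp point (between the pads) lies 2 mm behind it (nose_length is the z of the fingertips in the tool frame, in m); z points along the fingers, y is the line along which they close (so a half turn about z gives the same grasp; the last joint's range is limited). The gripper opens to 87 mm and grips with 3 to 60 N. Pads are 19 mm wide; open, the fingers measure 117 mm over their backs; the gripper's body (75 mm by 190 mm) begins 51 mm behind the grasp point.
Start: joints at [1.236, 0.321, -0.07, 1.45, 0.023, 1.371, -0.057], TCP at [0.222, -0.611, 0.207] pointing down, gripper open.
Joint ranges: [-2.86, 2.86], [-0.3, 2.09], [-1.38, 1.24], [0.06, 2.45], [-1.56, 4.7], [0.09, 2.05], [-2.69, 2.69]. Speed limits (rad/s): [2.57, 2.57, 3.14, 3.14, 3.14, 3.14, 3.14].

INTERFACE

Orientations are given as a rotation vector (axis times angle).
In Python, from bench import * gives the robot as it stands.
- The arm moves only by the tool send_rows, never from a script. Its arguments are lists of equal length, an entry for each row: "xyz": the shift along the tool's x, y, z in mm, a list of three; "dr": the turn, a rotation vector about the tool's x, y, z in rad, a list of three. A call has exactly 10 rows; each row is the pose to reach, as a shift and turn from the pose commanded when the call began, along the tool's axes at that moment; what a row does not reach only later rows make up. A row lasts 1/12 s, in which the tool goes at most 41.7 mm and 7.16 degrees, less where a joint would pass 70% of its speed; a pose out of reach is approached as far as the arm can. A call with a gripper value outside its range is refused whole. "jaw" is the finger opening in mm, from 0 to 87, set as the call begins (left out, the last holds). The fingers move at their own pace and stop on an object; "grip_force" is the grip in N (left out, the last holds). Time passes only in rows, so rows that repeat a pose let the fingers close, or fill a call up. It gives the time, the measured TCP pose, the force, the opening and the grip force at its end, in the units of the state.
- get_state(): the state, without advancing time (a new reading comes with each control period).
- get_image(name): name is "side" or "top"; returns the picture (384x512x3 uint8, red, green, blue); there is no depth.
- calibration(name): a dict with "vfov" (degrees; the focal length in pixels is half the picture's height over the tangent of half this angle, whatever the lens; pixels are square), "cx", "cy" (the principal point, pixels), "rvec" (rotation vector, rad) and "tvec" (3), from world to camera coordinates, as OpenCV has them. Camera axes: x right, y down, z forward; pixel columns grow to the right and rows downward; lengths in m; the calibration is good to about 2 mm. A picture is of the moment at which its call begins. calibration takes no time and is no camera call.
- close_job(): hands the job in; it is judged then, once.
The state is a dict: "time": time; "joint_positions": joint angles; "qd": joint speeds; "joint_torque": joint torques, N m; "position": TCP position; "tool_rot": TCP orientation; "ft_force": force on the tool from outside, world axes, zero at the start; "torque": the same for the moment, N m; "grip_width": opening from 0.0 (shut) to 1.0 (fully open); "grip_force": force on a finger pad.
Only numpy, scipy, OpenCV 4.12 (cv2) and the standard library are available. Lean on these libraries where they do the work, as an engineer would, in place of code of your own. Each camera call takes 0.05 s, during which the arm holds its last target. There are 200 camera calls.

TASK

Lay out the punch tool for the fitter: lay the drilled steel plate flat on the middle of the aluminium die shoe and stand the black punch block, its screws up, on the middle of that plate, the long sides of all three parallel. Set the copper-and-steel shim pack flat on the bench behind the shoe (the side away from the robot), centred on it and parallel to it with a gap of about 40 mm, and stand the brass bush upright in the middle of the green guide, midway between its two dark rails. Set the parts down without disturbing the dial gauge, the red oil bottle or the blue screw tray.

Things in the scene. Friction and masses are not known exactly. Their poses are not given: they have to be found in the camera images.
- shoe: Die shoe: plain bright aluminium block fixed to the bench, 70 (x) by 110 (y) by 40 mm high; a dark line along the middle of its top, no holes. Flat solid top. Origin: centre of its underside, on the bench. Its y axis runs along its long sides; its x axis points to its back, away from the robot (turned at most 0.25 rad from the world's x).
- guide: Guide: fixed to the bench; a green sole plate 90 (x) by 126 (y) by 6 mm thick with a dark steel rail along each of its two y edges; the rails run along x, 90 mm long, 18 mm wide, tops 30 mm above the bench with two 6 mm high bright screw heads each, and 90 mm clear between them; open at both x ends. Origin: centre of its underside, on the bench. Turned at most 0.25 rad.
- plate: Drilled plate: loose bright steel plate 50 (x) by 80 (y) by 12 mm thick, lying flat, with four dark hole marks; 0.35 kg. Origin: centre of its underside; y along its long side.
- punch: Punch block: loose black steel block 36 (x) by 52 (y) by 45 mm high, standing, with two bright round screw heads (14 mm across, 8 mm high) on top along y, at 14 mm either side of the middle; 0.55 kg. Origin: centre of its underside; y along its long side.
- pack: Shim pack: loose solid pack of copper and dark steel leaves, 40 (x) by 60 (y) by 24 mm high, copper top with two black slots; one rigid piece, 0.4 kg. Origin: centre of its underside; y along its long side. To be placed with its own long side parallel to the shoe's, 40 mm clear of the shoe's back face.
- bush: Guide bush: loose plain brass tube standing upright, 40 mm outside diameter, 22 mm bore, 40 mm high, 0.25 kg. Origin: centre of its underside; z along the tube.
- gauge: Bystander, leave alone: dial gauge lying face up, black round case 54 mm across and 14 mm high, white face, short steel stem along its x. Origin: centre of its underside.
- oil: Bystander, leave alone: red oil bottle with yellow cap, 52 mm across, 120 mm high, standing. Origin: centre of its underside.
- screws: Bystander, leave alone: blue open tray of screws, 80 (x) by 110 (y) by 25 mm high. Origin: centre of its underside.
Mind the look-alikes: they are no part of the job. Several things look just like the bush: the one meant starts farthest from the robot's base.

How it is judged:
At the end, for the whole second after the job is handed in: Plate flat on shoe, punch upright on plate, each centred within 10 mm and parallel within 0.17 rad; pack flat on bench, centre 95 mm behind the shoe's (15 mm each way, 0.2 rad); bush upright on the sole plate, within 15 mm (along rails) and 12 mm (across) of its middle; all released, at rest (x of plate in the frame of shoe between -0.01 and 0.01 m and y of plate in the frame of shoe between -0.01 and 0.01 m and z of plate in the frame of shoe between 0.036 and 0.044 m and angle between the y axis of plate and the y axis of shoe, either way round below 0.17 rad and angle between each of plate, punch, pack, bush's own z axis and vertical below 0.08 rad and x of punch in the frame of plate between -0.01 and 0.01 m and y of punch in the frame of plate between -0.01 and 0.01 m and z of punch in the frame of plate between 0.008 and 0.016 m and angle between the y axis of punch and the y axis of plate, either way round below 0.17 rad and x of pack in the frame of shoe between 0.08 and 0.11 m and y of pack in the frame of shoe between -0.015 and 0.015 m and z of pack in the frame of shoe between -0.004 and 0.004 m and angle between the y axis of pack and the y axis of shoe, either way round below 0.2 rad and x of bush in the frame of guide between -0.015 and 0.015 m and y of bush in the frame of guide between -0.012 and 0.012 m and z of bush in the frame of guide between 0.002 and 0.01 m and linear speed of each of plate, punch, pack, bush below 0.02 m/s and angular speed of each of plate, punch, pack, bush below 0.2 rad/s); the robot touches nothing.
It fails at once if the dial gauge is moved more than 15 mm or tipped (distance of gauge from where it was at the start of the episode above 0.015 m or angle between gauge's own z axis and vertical above 0.2 rad).
It fails at once if the oil bottle is moved more than 15 mm or tipped (distance of oil from where it was at the start of the episode above 0.015 m or angle between oil's own z axis and vertical above 0.2 rad).
It fails at once if the screw tray is moved more than 15 mm or tipped (distance of screws from where it was at the start of the episode above 0.015 m or angle between screws's own z axis and vertical above 0.2 rad).
It also fails if it takes over 99 s, if anything falls off the work surface, if the arm or the gripper's body presses on something with over 40 N, if the wrist force passes 120 N, or if a joint passes its speed limit or range.

## Working session

There is one attempt and no reset: what is moved stays moved. The work goes in short steps, Python scripts to look and compute and a tool call to move; the robot and the scene stay as the last step left them, time stands still between calls to the robot, and variables do not carry over. Pictures are saved under pics/ and viewed, at most 14 in all, crops included, and the job is handed in when it is done.

Besides the shell and the picture viewer there is one more tool, called by a JSON object that holds its "name" and its "arguments". send_rows: Moves the arm, as the interface text tells. Its arguments: {"type":"object","properties":{"xyz":{"type":"array"},"dr":{"type":"array"},"jaw":{"type":"number"},"grip_force":{"type":"number"}},"required":["xyz","dr"]}

```bash
mkdir -p pics
python3 - <<'E'
from bench import *
import cv2,numpy as np
for n in("top","side"):
    c=calibration(n);print(n,c)
    cv2.imwrite(f"pics/{n}0.png",cv2.resize(get_image(n)[:,:,::-1],(800,600),interpolation=cv2.INTER_CUBIC))
    
s=get_state();print(s)
E
ls
```

```text
top {'vfov': 56.55086120301797, 'cx': 260.32998628377425, 'cy': 190.60664289481846, 'rvec': array([ 2.14634406, -2.12680226,  0.2137701 ]), 'tvec': array([-0.03850414,  0.4737177 ,  0.89433539])}
side {'vfov': 56.74537056216956, 'cx': 254.0293101635107, 'cy': 193.7593316462692, 'rvec': array([ 0.63748588, -2.74781244,  0.96386838]), 'tvec': array([0.39631725, 0.18675352, 0.92344579])}
{'time': 0.1, 'joint_positions': array([ 1.23612188,  0.32171658, -0.070095  ,  1.451517  ,  0.02259924,
        1.37082353, -0.05690714]), 'qd': array([ 0.00052055, -0.00063465, -0.00037088, -0.00270509, -0.00026213,
       -0.00048396,  0.00067842]), 'joint_torque': array([ 2.85445576e-04, -4.92572451e+01, -4.05467357e-01, -3.13398206e+01,
       -6.41142810e-02,  3.94806708e-02,  6.96416305e-05]), 'position': array([ 0.22191885, -0.61039705,  0.20591005]), 'tool_rot': array([-3.09232672e+00, -5.44843136e-01,  5.94381332e-04]), 'ft_force': array([ 0.34368439,  0.32441862, -0.22782849]), 'torque': array([-0.02225932,  0.00062337,  0.06009238]), 'grip_force': 0.0, 'grip_width': 1.0014009371440906}
pics
```

View pics/top0.png

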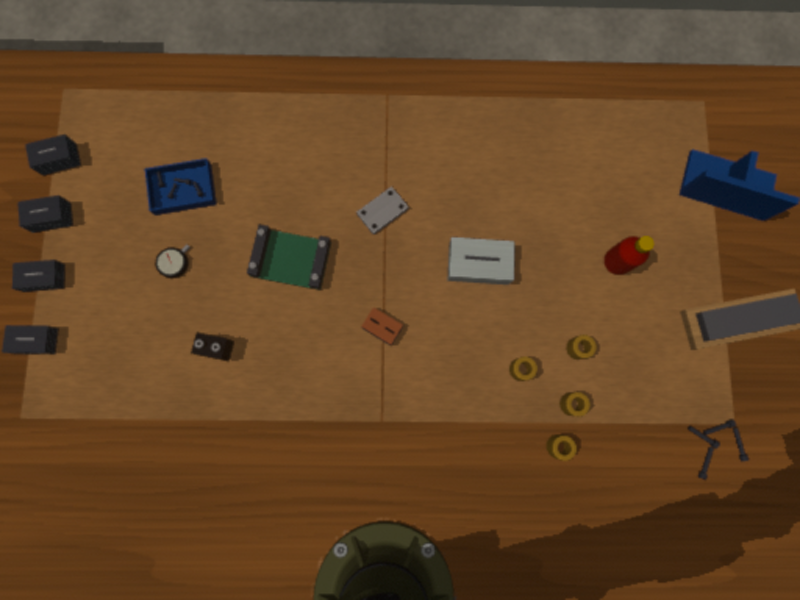

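View pics/side0.png

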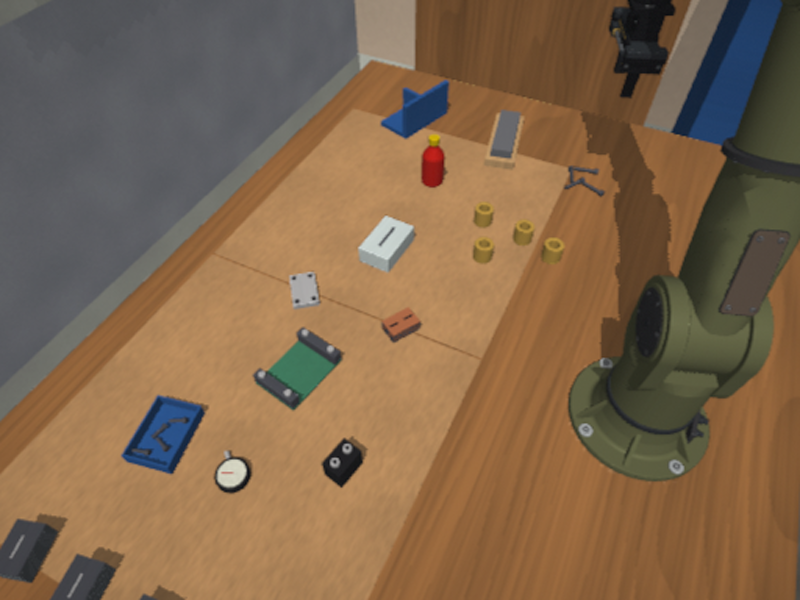

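The top view shows the shoe at about (482,260), plate (383,210), pack (383,325), guide (289,258), punch (212,346), and four bushes. The one farthest from the base is at about (584,347). The gauge is at (171,262), the tray at (180,186) and the oil at (628,254). Next I'll zoom in to get corners.

```bash
cat > h.py <<'E'
import cv2,numpy as np
from bench import *
def cam(n):
    c=calibration(n);f=192/np.tan(np.radians(c["vfov"])/2)
    return np.array([[f,0,c["cx"]],[0,f,c["cy"]],[0,0,1.]]),cv2.Rodrigues(c["rvec"])[0],c["rvec"],c["tvec"]
def ray(n,uv,z):
    K,R,r,t=cam(n);uv=np.atleast_2d(uv).astype(float)
    d=np.c_[uv,np.ones(len(uv))]@np.linalg.inv(K).T@R;o=-R.T@t
    return o+d*((z-o[2])/d[:,2])[:,None]
def proj(n,P):
    K,R,r,t=cam(n);return cv2.projectPoints(np.atleast_2d(P).astype(float),r,t,K,None)[0][:,0]
def crop(img,c,w=66,h=74,s=4):
    x,y=int(c[0]-w/2),int(c[1]-h/2);p=img[y:y+h,x:x+w]
    return cv2.resize(p,None,fx=s,fy=s,interpolation=cv2.INTER_CUBIC),(x,y)
E
python3 - <<'E'
from h import *
im=get_image("top")[:,:,::-1];cv2.imwrite("pics/raw.png",im)
cv2.imwrite("pics/raws.png",get_image("side")[:,:,::-1])
C=[(482,260),(383,210),(383,325),(289,258),(212,346),(584,347)]
T=[]
for c in C:
    p,o=crop(im,np.array(c)*.64);print(o);T.append(p)
cv2.imwrite("pics/m.png",np.vstack([np.hstack(T[:3]),np.hstack(T[3:])]))
for c in [(171,262),(628,254),(180,186)]+C: print(c,ray("top",np.array(c)*.64,0.02))
K,R,r,t=cam("top");print(-R.T@t)
E
```

```text
(275, 129)
(212, 97)
(212, 171)
(151, 128)
(102, 184)
(340, 185)
(171, 262) [[0.53659007 0.3730818  0.02      ]]
(628, 254) [[ 0.56102144 -0.42402276  0.02      ]]
(180, 186) [[0.67509461 0.36862868 0.02      ]]
(482, 260) [[ 0.54690125 -0.16573653  0.02      ]]
(383, 210) [[0.6358538  0.00863409 0.02      ]]
(383, 325) [[0.43065658 0.0055847  0.02      ]]
(289, 258) [[0.54625981 0.17050015 0.02      ]]
(212, 346) [[0.39216231 0.29274378 0.02      ]]
(584, 347) [[ 0.39626763 -0.33777967  0.02      ]]
[ 0.30676771 -0.01609579  0.96507063]
```

View pics/m.png

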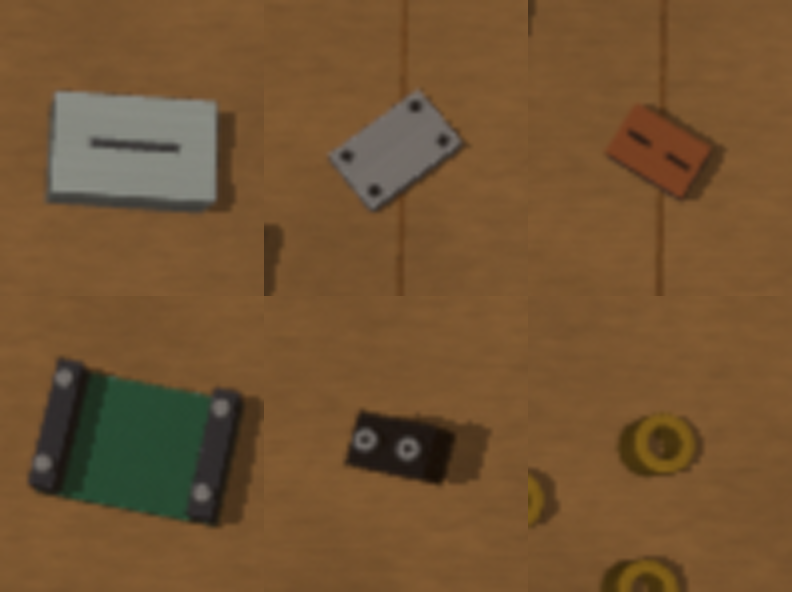

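```bash
cat > m.py <<'E'
from h import *
def L(o,pts,z,org): return ray("top",(np.array(pts,float)-org+.5)/4-.5+o,z)[:,:2]
def box(n,P):
    P=np.array(P);c=P.mean(0);e=np.linalg.norm(P-np.roll(P,-1,0),axis=1)*1e3
    i=0 if e[0]+e[2]>e[1]+e[3] else 1
    d=(P[i]-P[(i+1)%4])-(P[(i+2)%4]-P[(i+3)%4])
    if d[1]<0:d=-d
    print(n,c.round(4),"yaw",round(np.arctan2(-d[0],d[1]),3),"edges",e.round(0));return c
box("shoe",L((275,129),[(56,92),(217,101),(215,203),(51,193)],.04,(0,0)))
box("plate",L((212,97),[(420,91),(464,142),(374,210),(329,154)],.012,(264,0)))
box("pack",L((212,171),[(641,103),(713,147),(686,198),(607,152)],.024,(528,0)))
box("guide",L((151,128),[(64,377),(221,408),(202,493),(42,463)],.036,(0,296)))
P=L((102,184),[(365,440),(408,449)],.053,(264,296));d=P[0]-P[1];print("punch",P.mean(0),np.linalg.norm(d)*1e3,np.arctan2(-d[0],d[1]))
print("bush",L((340,185),[(664,443)],.04,(528,296)))
# side check
E
python3 m.py
```

```text
shoe [ 0.5447 -0.1622] yaw -0.047 edges [109.  70. 109.  70.]
plate [0.6402 0.0096] yaw 0.663 edges [49. 80. 51. 79.]
pack [0.4299 0.0057] yaw -0.53 edges [56. 38. 61. 40.]
guide [0.5497 0.1711] yaw -0.183 edges [108.  59. 108.  61.]
punch [0.3908535  0.29073182] 28.039431897366317 -0.19612985553127413
bush [[ 0.39621273 -0.3307088 ]]
```

```bash
cat >> h.py <<'E'
from scipy.spatial.transform import Rotation as Ro
def go(xyz,close,q7=None):
    """print shift/turn (tool axes) to bring TCP to xyz, jaws closing along world angle `close`"""
    s=get_state();R=Ro.from_rotvec(s["tool_rot"]).as_matrix()
    a=np.arctan2(R[1,1],R[0,1]);d=(close-a+np.pi/2)%np.pi-np.pi/2
    b=a+d;y=np.array([np.cos(b),np.sin(b),0]);z=np.array([0,0,-1.]);T=np.c_[np.cross(y,z),y,z]
    print("shift",(R.T@(np.array(xyz)-s["position"])*1e3).round(1),"dr",Ro.from_matrix(R.T@T).as_rotvec().round(3),"len",np.linalg.norm(xyz-s["position"]).round(3),"q",s["joint_positions"].round(2),"t",s["time"],"a",a.round(3))
E
python3 - <<'E'
import bench;print([x for x in dir(bench) if x[0]!='_'],getattr(bench,'nose_length',None))
from h import *
S={"shoe":((.5447,-.1622),-.047,(70,110),40),"plate":((.6402,.0096),.663,(50,80),12),"pack":((.4299,.0057),-.53,(40,60),24),"guide":((.5497,.1711),-.183,(90,126),30),"punch":((.3909,.2907),-.196,(36,52),45),"bush":((.3962,-.3307),0,(40,40),40)}
for n,f in(("top","raw"),("side","raws")):
    im=cv2.resize(cv2.imread(f"pics/{f}.png"),(800,600),interpolation=cv2.INTER_CUBIC)
    for k,(c,y,(a,b),h) in S.items():
        for z in(0,h):
            r=Ro.from_euler('z',y).as_matrix()[:2,:2]
            if k=="bush": t=np.linspace(0,6.28,20);p=20*np.c_[np.cos(t),np.sin(t)]
            else: p=np.array([(a,b),(a,-b),(-a,-b),(-a,b)])/2
            P=np.c_[p/1e3@r.T+c,np.full(len(p),z/1e3)]
            q=(proj(n,P)+.5)/.64-.5
            cv2.polylines(im,[np.round(q*8).astype(int)],True,(255,255,0) if z else (255,0,255),1,cv2.LINE_AA,3)
    cv2.imwrite(f"pics/o{n}.png",im)
go((.3962,-.3307,.13),0.3)
E
```

```text
['MotionError', 'calibration', 'close_job', 'get_image', 'get_state', 'nose_length'] 0.017
shift [ 259.4 -203.4   76.4] dr [-1.000e-03 -1.000e-03 -1.522e+00] len 0.338 q [ 1.24  0.32 -0.07  1.45  0.02  1.37 -0.06] t 0.2 a -1.222
```

View pics/oside.png

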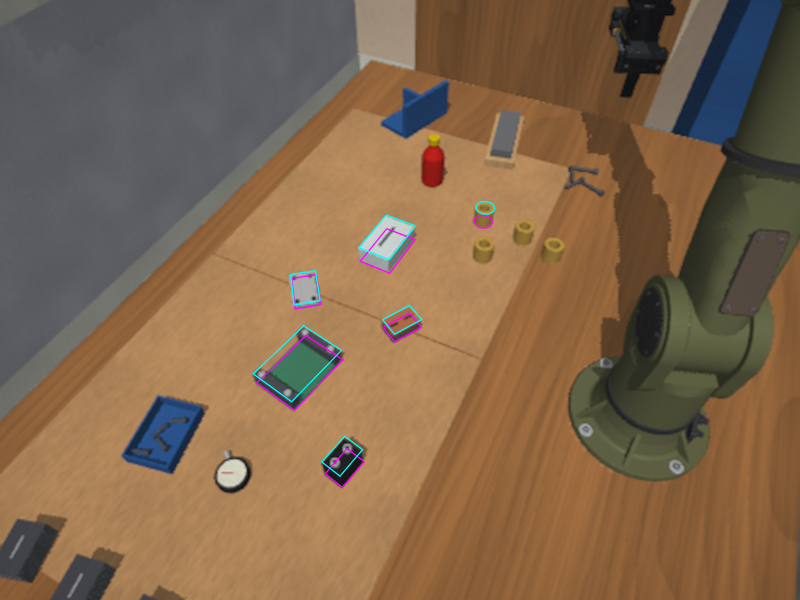

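Run:
```python
from h import *
go(np.array((.3962,-.3307,.025)),-.5)
```

```text
shift [ 259.4 -203.2  181.4] dr [-0.001 -0.    -0.722] len 0.376 q [ 1.24  0.32 -0.07  1.45  0.02  1.37 -0.06] t 0.2 a -1.222
```

{"name": "send_rows", "arguments": {"xyz": [[33, -26, 13], [66, -52, 26], [99, -78, 39], [132, -104, 52], [165, -130, 65], [198, -155, 78], [230, -180, 90], [250, -196, 98], [259.4, -203.2, 100], [259.4, -203.2, 100]], "dr": [[0, 0, -0.1], [0, 0, -0.2], [0, 0, -0.3], [0, 0, -0.4], [0, 0, -0.5], [0, 0, -0.6], [0, 0, -0.68], [0, 0, -0.722], [0, 0, -0.722], [0, 0, -0.722]], "jaw": 70, "grip_force": 25}}

```text
time: 1.03
position: [0.3984, -0.3266, 0.1059]
tool_rot: [-2.694, -1.611, -0.001]
ft_force: [0.5, -0.3, 1.1]
grip_width: 0.807
grip_force: 0.0
```

Run:
```python
from h import *
go(np.array((.3962,-.3307,.025)),-.5)
```

```text
shift [-4.9  0.1 80.9] dr [-0.002 -0.002  0.007] len 0.081 q [ 0.97  0.13 -0.36  1.9   0.05  1.12  0.1 ] t 1.0333 a -0.493
```

{"name": "send_rows", "arguments": {"xyz": [[0, 0, 0], [0, 0, 10], [0, 0, 20], [0, 0, 30], [0, 0, 30], [0, 0, 30], [0, 0, 30], [0, 0, 30], [0, 0, 30], [0, 0, 30]], "dr": [[0, 0, 0], [0, 0, 0], [0, 0, 0], [0, 0, 0], [0, 0, 0], [0, 0, 0], [0, 0, 0], [0, 0, 0], [0, 0, 0], [0, 0, 0]]}}

```text
time: 1.87
position: [0.3967, -0.3315, 0.0773]
tool_rot: [2.701, 1.602, 0.0]
ft_force: [0.6, 0.4, 0.2]
grip_width: 0.804
grip_force: 0.0
```

Run:
```python
from h import *
go(np.array((.3962,-.3307,.025)),-.5)
```

```text
shift [ 0.4 -0.9 52.3] dr [0.001 0.    0.   ] len 0.052 q [ 0.97  0.16 -0.35  1.92  0.07  1.06  0.09] t 1.8667 a -0.5
```

{"name": "send_rows", "arguments": {"xyz": [[0, -1, 10], [0, -1, 20], [0, -1, 30], [0, -1, 40], [0, -1, 48], [0, -1, 52], [0, -1, 52], [0, -1, 52], [0, -1, 52], [0, -1, 52]], "dr": [[0, 0, 0], [0, 0, 0], [0, 0, 0], [0, 0, 0], [0, 0, 0], [0, 0, 0], [0, 0, 0], [0, 0, 0], [0, 0, 0], [0, 0, 0]]}}

```text
time: 2.7
position: [0.396, -0.3312, 0.0254]
tool_rot: [2.701, 1.602, 0.0]
ft_force: [0.4, -0.5, -0.4]
grip_width: 0.802
grip_force: 0.0
```

{"name": "send_rows", "arguments": {"xyz": [[0, 0, 0], [0, 0, 0], [0, 0, 0], [0, 0, 0], [0, 0, 0], [0, 0, 0], [0, 0, 0], [0, 0, 0], [0, 0, 0], [0, 0, 0]], "dr": [[0, 0, 0], [0, 0, 0], [0, 0, 0], [0, 0, 0], [0, 0, 0], [0, 0, 0], [0, 0, 0], [0, 0, 0], [0, 0, 0], [0, 0, 0]], "jaw": 20, "grip_force": 30}}

```text
time: 3.53
position: [0.3956, -0.3308, 0.0248]
tool_rot: [2.702, 1.603, -0.0]
ft_force: [-0.2, -0.3, -0.8]
grip_width: 0.244
grip_force: 0.0
```

Run:
```python
from h import *
go(np.array((.5497,.1711,.032)),-.183)
im=get_image("side")[:,:,::-1]
cv2.imwrite("pics/g1.png",crop(im,np.array((484,214))*.64,100,75,5)[0])
```

```text
shift [ 514.3 -105.3   -7.2] dr [ 0.     0.    -0.317] len 0.525 q [ 0.96  0.23 -0.35  1.97  0.09  0.96  0.07] t 3.5333 a -0.5
```

View pics/g1.png

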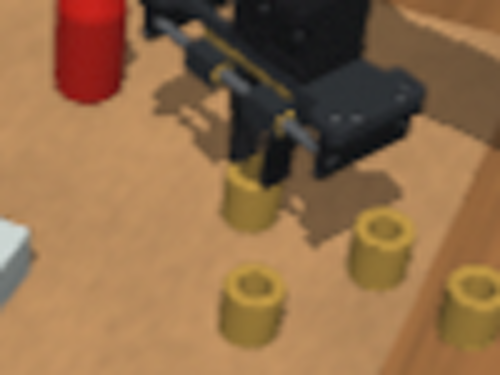

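The bush is still standing at about (250,195) in the crop. The jaws have closed to 21 mm without gripping it and seem to sit beside or above it. I'll compare the finger position with its projection.

Run:
```python
from h import *
s=get_state();p=s["position"];print(p,s["grip_width"])
tip=p-[0,0,.017]
for n,o in(("side",(259,99)),):
  print(((proj(n,[p,tip,(.3962,-.3307,0),(.3962,-.3307,.04)])-o)*5).round())
im=get_image("top")[:,:,::-1]
q=proj("top",[p,tip,(.3962,-.3307,.04)]);c,o=crop(im,q[0],110,80,4);print(o,((q-o)*4).round())
d=get_image("side")[:,:,::-1];e,o2=crop(d,(310,130),90,80,4);print(o2)
cv2.imwrite("pics/g2.png",np.hstack([c,e]))
```

```text
[ 0.39558036 -0.3308276   0.0248507 ] 0.23906194126064909
[[254. 185.]
 [251. 204.]
 [249. 212.]
 [255. 168.]]
(316, 182) [[223. 161.]
 [215. 163.]
 [230. 158.]]
(265, 90)
```

View pics/g2.png

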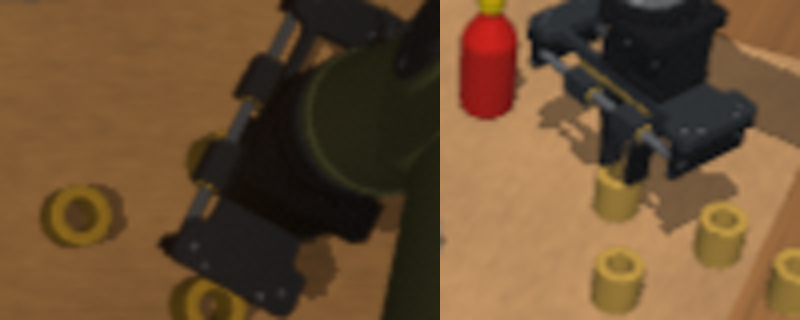

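Run:
```python
from h import *
print("init tip/tcp 800px",proj("side",[(.222,-.611,.190),(.222,-.611,.207)])/.64)
for n in("side","top"):
  K,R,r,t=cam(n);print(-R.T@t)
im=get_image("side")[:,:,::-1]
c,o=crop(im,(310,130),66,50,12);p=get_state()["position"]
for P in([p,p-[0,0,.017],p+[0,0,.02]]):
  q=((proj("side",P)[0]-o+.5)*12);cv2.circle(c,tuple(q.astype(int)),4,(255,0,255),-1)
t=np.linspace(0,6.28,40)
for z in(0,.04):
  q=(proj("side",np.c_[.3962+.02*np.cos(t),-.3307+.02*np.sin(t),t*0+z])-o+.5)*12
  cv2.polylines(c,[q.astype(int)],True,(255,255,0),1)
cv2.imwrite("pics/g3.png",cv2.convertScaleAbs(c,alpha=1.6,beta=15))
```

```text
init tip/tcp 800px [[616.54472175  97.29815618]
 [618.95810707  89.8920581 ]]
[0.15562363 0.56011158 0.84068584]
[ 0.30676771 -0.01609579  0.96507063]
```

View pics/g3.png

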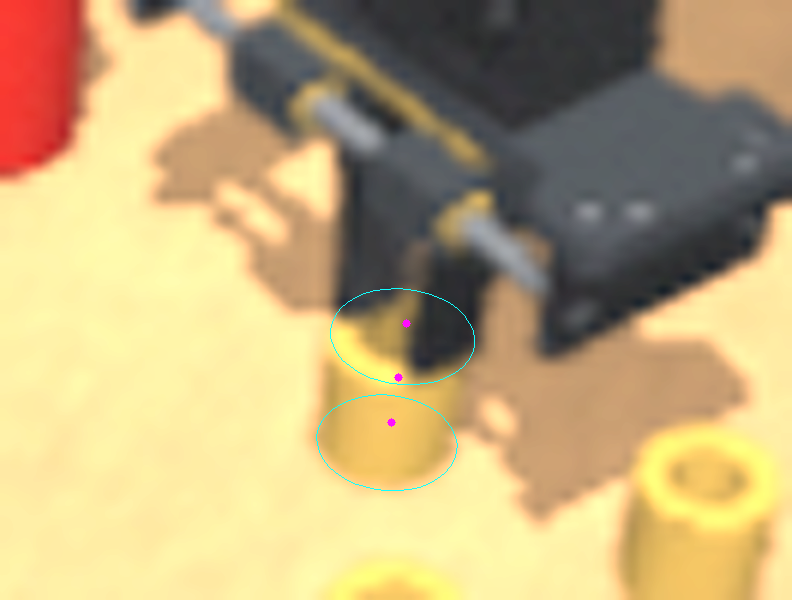

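The fingertips seem to end at rim level (z≈0.04), not at 0.008 as the state implies. I'll open the jaws and look again to settle the real tip height.

{"name": "send_rows", "arguments": {"xyz": [[0, 0, 0], [0, 0, 0], [0, 0, 0], [0, 0, 0], [0, 0, 0], [0, 0, 0], [0, 0, 0], [0, 0, 0], [0, 0, 0], [0, 0, 0]], "dr": [[0, 0, 0], [0, 0, 0], [0, 0, 0], [0, 0, 0], [0, 0, 0], [0, 0, 0], [0, 0, 0], [0, 0, 0], [0, 0, 0], [0, 0, 0]], "jaw": 70}}

```text
time: 4.57
position: [0.3956, -0.3308, 0.0249]
tool_rot: [2.702, 1.603, -0.0]
ft_force: [-0.0, -0.2, 1.0]
grip_width: 0.79
grip_force: 0.0
```

Run:
```python
from h import *
s=get_state();print(s["position"],s["grip_width"])
im=get_image("side")[:,:,::-1]
c,o=crop(im,(310,130),66,50,12);p=s["position"];a=-.5;u=np.array([np.cos(a),np.sin(a),0])
for z,col in((.008,(255,0,255)),(.045,(255,255,0))):
  for sg in(-.035,-.05,.035,.05):
    P=np.r_[p[:2],z]+sg*u
    q=((proj("side",P)[0]-o+.5)*12);cv2.circle(c,tuple(q.astype(int)),4,col,-1)
cv2.imwrite("pics/g4.png",cv2.convertScaleAbs(c,alpha=1.6,beta=15))
```

```text
[ 0.39557319 -0.33082067  0.02485522] 0.7899526805963653
```

View pics/g4.png

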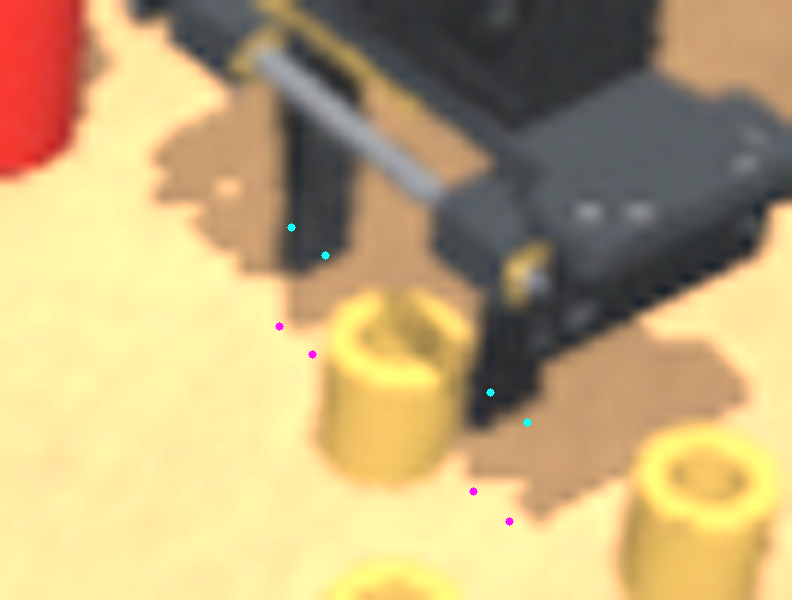

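With the jaws open, the tips are at about (305,270) and (495,420), where z≈0.036 projects. For z=0.008 they should be at the magenta dots. So the tips really look about 30 mm higher than the readout says. I'll test this with a small, gentle descent and watch the force.

{"name": "send_rows", "arguments": {"xyz": [[0, 0, 2], [0, 0, 4], [0, 0, 5], [0, 0, 6], [0, 0, 7], [0, 0, 8], [0, 0, 9], [0, 0, 9], [0, 0, 9], [0, 0, 9]], "dr": [[0, 0, 0], [0, 0, 0], [0, 0, 0], [0, 0, 0], [0, 0, 0], [0, 0, 0], [0, 0, 0], [0, 0, 0], [0, 0, 0], [0, 0, 0]]}}

```text
time: 5.45
position: [0.3956, -0.3308, 0.0159]
tool_rot: [2.702, 1.603, -0.0]
ft_force: [0.3, -0.2, -0.5]
grip_width: 0.803
grip_force: 0.0
```

Run:
```python
from h import *
s=get_state();print(s["position"],s["ft_force"])
im=get_image("side")[:,:,::-1];cv2.imwrite("pics/now.png",im)
def tips(f):
  c,o=crop(f,(310,130),66,50,12);g=cv2.convertScaleAbs(c,alpha=1.6,beta=15).max(2)
  return [[int(np.where(g[:,x]<90)[0].max()) for x in r] for r in(range(295,340,10),range(490,530,10))]
print(tips(im))
```

```text
[ 0.39562916 -0.33084351  0.01591028] [ 0.31314583 -0.16641294 -0.54047558]
[[290, 287, 280, 278, 270], [443, 436, 434, 427]]
```

{"name": "send_rows", "arguments": {"xyz": [[0, 0, 2], [0, 0, 4], [0, 0, 6], [0, 0, 8], [0, 0, 10], [0, 0, 12], [0, 0, 12], [0, 0, 12], [0, 0, 12], [0, 0, 12]], "dr": [[0, 0, 0], [0, 0, 0], [0, 0, 0], [0, 0, 0], [0, 0, 0], [0, 0, 0], [0, 0, 0], [0, 0, 0], [0, 0, 0], [0, 0, 0]]}}

```text
time: 6.33
position: [0.3957, -0.3309, 0.004]
tool_rot: [2.702, 1.603, 0.0]
ft_force: [0.4, -0.3, 0.3]
grip_width: 0.807
grip_force: 0.0
```

Run:
```python
from h import *
s=get_state();print(s["position"],s["ft_force"])
im=get_image("side")[:,:,::-1]
a=-.5;u=np.array([np.cos(a),np.sin(a),0]);p=s["position"]
c,o=crop(im,(310,130),66,50,12)
for z,col in((.0,(255,0,255)),(.02,(255,255,0))):
  for sg in(-.035,-.05,.035,.05):
    q=((proj("side",np.r_[p[:2],z]+sg*u)[0]-o+.5)*12);cv2.circle(c,tuple(q.astype(int)),4,col,-1)
cv2.imwrite("pics/g5.png",cv2.convertScaleAbs(c,alpha=1.6,beta=15))
```

```text
[ 0.39567159 -0.33090774  0.00398701] [ 0.37827474 -0.28484562  0.25710559]
```

View pics/g5.png

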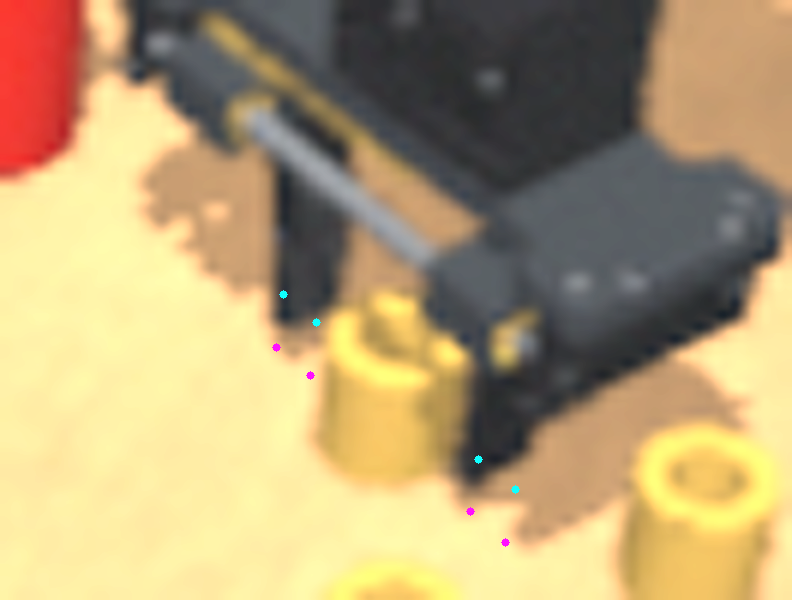

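The tips now sit at about (300,325) and (480,480), so z≈0.013, and they straddle the bush. The readout is about 26 mm low in z, and x and y agree. I'll go 6 mm lower and grip.

{"name": "send_rows", "arguments": {"xyz": [[0, 0, 2], [0, 0, 4], [0, 0, 6], [0, 0, 6], [0, 0, 6], [0, 0, 6], [0, 0, 6], [0, 0, 6], [0, 0, 6], [0, 0, 6]], "dr": [[0, 0, 0], [0, 0, 0], [0, 0, 0], [0, 0, 0], [0, 0, 0], [0, 0, 0], [0, 0, 0], [0, 0, 0], [0, 0, 0], [0, 0, 0]]}}

```text
time: 7.22
position: [0.3956, -0.3309, -0.0021]
tool_rot: [2.702, 1.603, -0.0]
ft_force: [-0.9, 0.2, 0.1]
grip_width: 0.806
grip_force: 0.0
```

{"name": "send_rows", "arguments": {"xyz": [[0, 0, 0], [0, 0, 0], [0, 0, 0], [0, 0, 0], [0, 0, 0], [0, 0, 0], [0, 0, 0], [0, 0, 0], [0, 0, 0], [0, 0, 0]], "dr": [[0, 0, 0], [0, 0, 0], [0, 0, 0], [0, 0, 0], [0, 0, 0], [0, 0, 0], [0, 0, 0], [0, 0, 0], [0, 0, 0], [0, 0, 0]], "jaw": 20, "grip_force": 30}}

```text
time: 8.05
position: [0.3957, -0.3308, -0.0021]
tool_rot: [2.702, 1.603, 0.0]
ft_force: [0.6, 0.7, 0.2]
grip_width: 0.454
grip_force: 30.0
```

Run:
```python
from h import *
print(get_state()["position"])
go(np.array((.5497,.1711,.15)),-.183)
```

```text
[ 0.39565424 -0.33082846 -0.00214695]
shift [ 514.3 -105.4 -152.2] dr [ 0.     0.    -0.317] len 0.547 q [ 0.95  0.27 -0.34  1.99  0.11  0.9   0.05] t 8.05 a -0.5
```

{"name": "send_rows", "arguments": {"xyz": [[0, 0, -25], [0, 0, -60], [20, -4, -90], [60, -12, -100], [100, -20, -100], [140, -29, -100], [180, -37, -100], [220, -45, -100], [260, -53, -100], [300, -61, -100]], "dr": [[0, 0, 0], [0, 0, 0], [0, 0, 0], [0, 0, -0.04], [0, 0, -0.08], [0, 0, -0.12], [0, 0, -0.16], [0, 0, -0.2], [0, 0, -0.25], [0, 0, -0.317]]}}

```text
time: 8.88
position: [0.4853, -0.0365, 0.0975]
tool_rot: [-2.413, -2.012, 0.002]
ft_force: [1.0, -1.2, -3.0]
grip_width: 0.457
grip_force: 30.0
```

Run:
```python
from h import *
go(np.array((.5497,.1711,.06)),-.183)
```

```text
shift [215.8  26.   37.3] dr [-0.001  0.001  0.002] len 0.221 q [ 0.64  0.1  -0.65  1.96  0.07  1.1  -0.21] t 8.8833 a -0.181
```

{"name": "send_rows", "arguments": {"xyz": [[38, 5, 0], [76, 9, 0], [114, 14, 0], [150, 18, 0], [180, 22, 0], [205, 25, 0], [216, 26, 0], [216, 26, 10], [216, 26, 20], [216, 26, 20]], "dr": [[0, 0, 0], [0, 0, 0], [0, 0, 0], [0, 0, 0], [0, 0, 0], [0, 0, 0], [0, 0, 0], [0, 0, 0], [0, 0, 0], [0, 0, 0]]}}

```text
time: 9.72
position: [0.5484, 0.1659, 0.0743]
tool_rot: [-2.416, -2.006, 0.01]
ft_force: [0.2, -0.2, -3.2]
grip_width: 0.457
grip_force: 30.0
```

{"name": "send_rows", "arguments": {"xyz": [[0, 0, 5], [0, 0, 10], [0, 0, 10], [0, 0, 10], [0, 0, 10], [0, 0, 10], [0, 0, 10], [0, 0, 10], [0, 0, 10], [0, 0, 10]], "dr": [[0, 0, 0], [0, 0, 0], [0, 0, 0], [0, 0, 0], [0, 0, 0], [0, 0, 0], [0, 0, 0], [0, 0, 0], [0, 0, 0], [0, 0, 0]]}}

```text
time: 10.55
position: [0.5508, 0.1695, 0.0679]
tool_rot: [2.415, 2.009, 0.0]
ft_force: [0.1, -1.0, -2.6]
grip_width: 0.454
grip_force: 30.0
```

Run:
```python
from h import *
go(np.array((.5497,.1711,.006)),-.183)
s=get_state();print(s["ft_force"])
im=get_image("side")[:,:,::-1];p=s["position"]
t=np.linspace(0,6.28,40);c,o=crop(im,(191,232),80,70,8)
for z in(p[2]+.0021,p[2]+.0421):
  q=(proj("side",np.c_[p[0]+.02*np.cos(t),p[1]+.02*np.sin(t),t*0+z])-o+.5)*8
  cv2.polylines(c,[q.astype(int)],True,(255,255,0),1)
cv2.imwrite("pics/p1.png",cv2.convertScaleAbs(c,alpha=1.6,beta=15))
```

```text
shift [ 1.4 -1.4 61.9] dr [0. 0. 0.] len 0.062 q [ 0.28  0.37 -0.74  1.78  0.27  1.1  -0.74] t 10.55 a -0.183
[ 0.0799625  -0.96441837 -2.55342079]
```

View pics/p1.png

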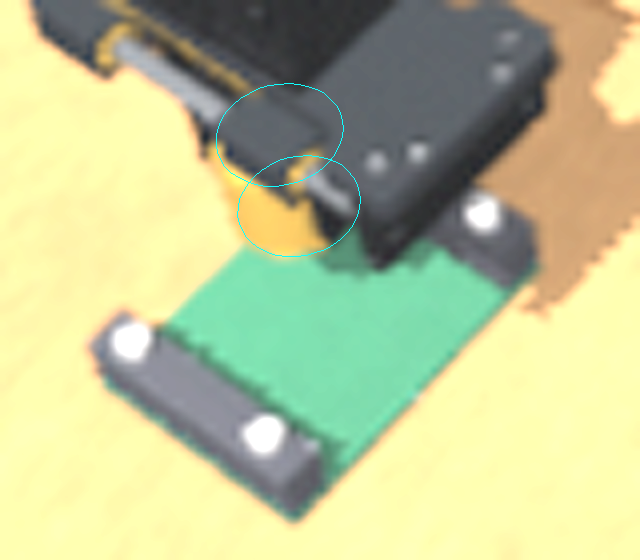

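The held bush's lower edge, at (240–320, 250), matches the projection and hangs over the guide. Lowering it now.

{"name": "send_rows", "arguments": {"xyz": [[1.4, -1.4, 8], [1.4, -1.4, 18], [1.4, -1.4, 28], [1.4, -1.4, 38], [1.4, -1.4, 47], [1.4, -1.4, 54], [1.4, -1.4, 58], [1.4, -1.4, 61], [1.4, -1.4, 63], [1.4, -1.4, 63.5]], "dr": [[0, 0, 0], [0, 0, 0], [0, 0, 0], [0, 0, 0], [0, 0, 0], [0, 0, 0], [0, 0, 0], [0, 0, 0], [0, 0, 0], [0, 0, 0]]}}

```text
time: 11.43
position: [0.5497, 0.171, 0.0042]
tool_rot: [-2.415, -2.009, 0.0]
ft_force: [-0.0, -0.9, -2.8]
grip_width: 0.455
grip_force: 30.0
```

{"name": "send_rows", "arguments": {"xyz": [[0, 0, 0], [0, 0, 0], [0, 0, 0], [0, 0, 0], [0, 0, 0], [0, 0, 0], [0, 0, 0], [0, 0, 0], [0, 0, 0], [0, 0, 0]], "dr": [[0, 0, 0], [0, 0, 0], [0, 0, 0], [0, 0, 0], [0, 0, 0], [0, 0, 0], [0, 0, 0], [0, 0, 0], [0, 0, 0], [0, 0, 0]]}}

```text
time: 12.27
position: [0.5496, 0.171, 0.0043]
tool_rot: [2.415, 2.009, -0.0]
ft_force: [0.0, 0.0, -2.7]
grip_width: 0.458
grip_force: 30.0
```

{"name": "send_rows", "arguments": {"xyz": [[0, 0, 0.5], [0, 0, 0.8], [0, 0, 1], [0, 0, 1], [0, 0, 1], [0, 0, 1], [0, 0, 1], [0, 0, 1], [0, 0, 1], [0, 0, 1]], "dr": [[0, 0, 0], [0, 0, 0], [0, 0, 0], [0, 0, 0], [0, 0, 0], [0, 0, 0], [0, 0, 0], [0, 0, 0], [0, 0, 0], [0, 0, 0]]}}

```text
time: 13.1
position: [0.5497, 0.171, 0.0039]
tool_rot: [2.415, 2.009, -0.0]
ft_force: [-2.2, -0.8, 5.8]
grip_width: 0.456
grip_force: 30.0
```

{"name": "send_rows", "arguments": {"xyz": [[0, 0, 0], [0, 0, 0], [0, 0, 0], [0, 0, 0], [0, 0, 0], [0, 0, -10], [0, 0, -30], [0, 0, -60], [0, 0, -90], [0, 0, -100]], "dr": [[0, 0, 0], [0, 0, 0], [0, 0, 0], [0, 0, 0], [0, 0, 0], [0, 0, 0], [0, 0, 0], [0, 0, 0], [0, 0, 0], [0, 0, 0]], "jaw": 65}}

```text
time: 13.93
position: [0.5521, 0.1725, 0.1085]
tool_rot: [2.412, 2.008, 0.01]
ft_force: [0.5, 0.7, 0.1]
grip_width: 0.746
grip_force: 0.0
```

Run:
```python
from h import *
go(np.array((.4299,.0057,.05)),-.53)
```

```text
shift [-186.3  -90.3   57.4] dr [ 0.006 -0.004  0.347] len 0.215 q [ 0.3   0.32 -0.76  1.74  0.24  1.17 -0.71] t 13.9333 a -0.183
```

{"name": "send_rows", "arguments": {"xyz": [[-30, -14, 0], [-65, -31, 0], [-100, -48, 0], [-130, -63, 0], [-160, -77, 0], [-180, -87, 10], [-186, -90, 30], [-186, -90, 45], [-186, -90, 55], [-186, -90, 55]], "dr": [[0, 0, 0.04], [0, 0, 0.1], [0, 0, 0.16], [0, 0, 0.22], [0, 0, 0.28], [0, 0, 0.33], [0, 0, 0.347], [0, 0, 0.347], [0, 0, 0.347], [0, 0, 0.347]]}}

```text
time: 14.77
position: [0.4257, 0.0047, 0.0468]
tool_rot: [-2.724, -1.562, 0.004]
ft_force: [-1.2, 0.4, -0.7]
grip_width: 0.744
grip_force: 0.0
```

{"name": "send_rows", "arguments": {"xyz": [[0, 0, 0], [0, 0, 0], [0, 0, 0], [0, 0, 0], [0, 0, 0], [0, 0, 0], [0, 0, 0], [0, 0, 0], [0, 0, 0], [0, 0, 0]], "dr": [[0, 0, 0], [0, 0, 0], [0, 0, 0], [0, 0, 0], [0, 0, 0], [0, 0, 0], [0, 0, 0], [0, 0, 0], [0, 0, 0], [0, 0, 0]]}}

```text
time: 15.6
position: [0.4273, 0.0045, 0.0483]
tool_rot: [2.726, 1.562, -0.0]
ft_force: [-0.1, 0.1, -1.6]
grip_width: 0.746
grip_force: 0.0
```

Run:
```python
from h import *
go(np.array((.4299,.0057,-.004)),-.53)
```

```text
shift [ 2.4  1.7 52.3] dr [0. 0. 0.] len 0.052 q [ 0.59  0.02 -0.66  2.14  0.02  0.98 -0.61] t 15.6 a -0.53
```

{"name": "send_rows", "arguments": {"xyz": [[2.4, 1.7, 8], [2.4, 1.7, 18], [2.4, 1.7, 28], [2.4, 1.7, 37], [2.4, 1.7, 44], [2.4, 1.7, 48], [2.4, 1.7, 51], [2.4, 1.7, 52.3], [2.4, 1.7, 52.3], [2.4, 1.7, 52.3]], "dr": [[0, 0, 0], [0, 0, 0], [0, 0, 0], [0, 0, 0], [0, 0, 0], [0, 0, 0], [0, 0, 0], [0, 0, 0], [0, 0, 0], [0, 0, 0]]}}

```text
time: 16.43
position: [0.4303, 0.0057, -0.0037]
tool_rot: [2.725, 1.562, 0.001]
ft_force: [1.5, 0.1, -0.6]
grip_width: 0.748
grip_force: 0.0
```

{"name": "send_rows", "arguments": {"xyz": [[0, 0, 0], [0, 0, 0], [0, 0, 0], [0, 0, 0], [0, 0, 0], [0, 0, 0], [0, 0, 0], [0, 0, 0], [0, 0, 0], [0, 0, 0]], "dr": [[0, 0, 0], [0, 0, 0], [0, 0, 0], [0, 0, 0], [0, 0, 0], [0, 0, 0], [0, 0, 0], [0, 0, 0], [0, 0, 0], [0, 0, 0]], "jaw": 20, "grip_force": 40}}

```text
time: 17.27
position: [0.4292, 0.006, -0.004]
tool_rot: [-2.725, -1.562, 0.002]
ft_force: [-4.3, 1.1, 5.6]
grip_width: 0.453
grip_force: 40.0
```

Run:
```python
from h import *
s=get_state();print(s["position"],s["grip_force"],s["grip_width"]*87,s["ft_force"])
go(np.array((.6396,-.1667,.10)),-.047)
```

```text
[ 0.42924042  0.00595113 -0.00399614] 40.000346302986145 39.43652031714949 [-4.30336972  1.09730674  5.56953373]
shift [ -42.7  268.6 -104.3] dr [-0.002  0.    -0.483] len 0.291 q [ 0.57  0.13 -0.66  2.17  0.1   0.87 -0.69] t 17.2667 a -0.53
```

Pack gripped at 39.4 mm. Lift it and carry it over.

{"name": "send_rows", "arguments": {"xyz": [[0, 0, -25], [0, 0, -60], [0, 0, -95], [-5, 30, -104], [-11, 68, -104], [-17, 106, -104], [-23, 144, -104], [-29, 182, -104], [-35, 220, -104], [-40, 250, -104]], "dr": [[0, 0, 0], [0, 0, 0], [0, 0, 0], [0, 0, -0.05], [0, 0, -0.12], [0, 0, -0.2], [0, 0, -0.28], [0, 0, -0.35], [0, 0, -0.42], [0, 0, -0.483]]}}

```text
time: 18.1
position: [0.627, -0.1586, 0.0982]
tool_rot: [2.271, 2.169, -0.001]
ft_force: [0.1, 0.1, -2.8]
grip_width: 0.455
grip_force: 40.0
```

{"name": "send_rows", "arguments": {"xyz": [[0, 0, 0], [0, 0, 0], [0, 0, 0], [0, 0, 0], [0, 0, 0], [0, 0, 0], [0, 0, 0], [0, 0, 0], [0, 0, 0], [0, 0, 0]], "dr": [[0, 0, 0], [0, 0, 0], [0, 0, 0], [0, 0, 0], [0, 0, 0], [0, 0, 0], [0, 0, 0], [0, 0, 0], [0, 0, 0], [0, 0, 0]]}}

```text
time: 18.93
position: [0.6254, -0.1552, 0.1002]
tool_rot: [2.273, 2.168, -0.0]
ft_force: [0.1, -0.5, -4.0]
grip_width: 0.455
grip_force: 40.0
```

Run:
```python
from h import *
print(get_state()["ft_force"])
go(np.array((.6396,-.1667,-.003)),-.047)
```

```text
[ 0.08297342 -0.49782139 -3.99164466]
shift [-10.8  14.7 103.2] dr [ 0.  0. -0.] len 0.105 q [ 0.65  0.44 -0.58  1.58  0.25  1.2  -0.02] t 18.9333 a -0.047
```

{"name": "send_rows", "arguments": {"xyz": [[-5, 7, 0], [-10.8, 14.7, 10], [-10.8, 14.7, 25], [-10.8, 14.7, 40], [-10.8, 14.7, 55], [-10.8, 14.7, 70], [-10.8, 14.7, 82], [-10.8, 14.7, 92], [-10.8, 14.7, 98], [-10.8, 14.7, 100]], "dr": [[0, 0, 0], [0, 0, 0], [0, 0, 0], [0, 0, 0], [0, 0, 0], [0, 0, 0], [0, 0, 0], [0, 0, 0], [0, 0, 0], [0, 0, 0]]}}

```text
time: 19.77
position: [0.6389, -0.1665, -0.0014]
tool_rot: [-2.272, -2.168, 0.001]
ft_force: [-0.0, 0.8, -4.6]
grip_width: 0.451
grip_force: 40.0
```

{"name": "send_rows", "arguments": {"xyz": [[0, 0, 0], [0, 0, 1], [0, 0, 2], [0, 0, 3], [0, 0, 3.4], [0, 0, 3.4], [0, 0, 3.4], [0, 0, 3.4], [0, 0, 3.4], [0, 0, 3.4]], "dr": [[0, 0, 0], [0, 0, 0], [0, 0, 0], [0, 0, 0], [0, 0, 0], [0, 0, 0], [0, 0, 0], [0, 0, 0], [0, 0, 0], [0, 0, 0]]}}

```text
time: 20.6
position: [0.6397, -0.1667, -0.0033]
tool_rot: [2.273, 2.169, -0.0]
ft_force: [0.5, 0.6, -3.3]
grip_width: 0.456
grip_force: 40.0
```

{"name": "send_rows", "arguments": {"xyz": [[0, 0, 0.5], [0, 0, 0.5], [0, 0, 0.5], [0, 0, 0.5], [0, 0, 0.5], [0, 0, 0.5], [0, 0, 0.5], [0, 0, 0.5], [0, 0, 0.5], [0, 0, 0.5]], "dr": [[0, 0, 0], [0, 0, 0], [0, 0, 0], [0, 0, 0], [0, 0, 0], [0, 0, 0], [0, 0, 0], [0, 0, 0], [0, 0, 0], [0, 0, 0]]}}

```text
time: 21.43
position: [0.6397, -0.1667, -0.0038]
tool_rot: [2.273, 2.168, -0.0]
ft_force: [-0.0, 0.1, -3.1]
grip_width: 0.453
grip_force: 40.0
```

{"name": "send_rows", "arguments": {"xyz": [[0, 0, 0], [0, 0, 0], [0, 0, 0], [0, 0, 0], [0, 0, 0], [0, 0, 0], [0, 0, -10], [0, 0, -35], [0, 0, -65], [0, 0, -90]], "dr": [[0, 0, 0], [0, 0, 0], [0, 0, 0], [0, 0, 0], [0, 0, 0], [0, 0, 0], [0, 0, 0], [0, 0, 0], [0, 0, 0], [0, 0, 0]], "jaw": 60}}

```text
time: 22.27
position: [0.6399, -0.1665, 0.0884]
tool_rot: [2.272, 2.169, 0.001]
ft_force: [1.2, -0.9, 0.6]
grip_width: 0.691
grip_force: 0.0
```

Run:
```python
from h import *
go(np.array((.6402,.0096,.05)),.663)
```

```text
shift [175.9  -8.   38.4] dr [ 0.001  0.    -0.71 ] len 0.18 q [ 0.65  0.48 -0.57  1.54  0.27  1.19 -0.02] t 22.2667 a -0.047
```

{"name": "send_rows", "arguments": {"xyz": [[25, -1, 0], [50, -2, 0], [80, -4, 0], [110, -5, 0], [140, -6, 5], [165, -7, 15], [175.9, -8, 25], [175.9, -8, 35], [175.9, -8, 38], [175.9, -8, 38]], "dr": [[0, 0, -0.1], [0, 0, -0.2], [0, 0, -0.3], [0, 0, -0.4], [0, 0, -0.5], [0, 0, -0.6], [0, 0, -0.71], [0, 0, -0.71], [0, 0, -0.71], [0, 0, -0.71]], "jaw": 75}}

```text
time: 23.1
position: [0.6393, 0.0071, 0.0472]
tool_rot: [-1.384, -2.819, 0.003]
ft_force: [0.0, -0.6, -0.6]
grip_width: 0.859
grip_force: 0.0
```

{"name": "send_rows", "arguments": {"xyz": [[0, 0, 0], [0, 0, 0], [0, 0, 0], [0, 0, 0], [0, 0, 0], [0, 0, 0], [0, 0, 0], [0, 0, 0], [0, 0, 0], [0, 0, 0]], "dr": [[0, 0, 0], [0, 0, 0], [0, 0, 0], [0, 0, 0], [0, 0, 0], [0, 0, 0], [0, 0, 0], [0, 0, 0], [0, 0, 0], [0, 0, 0]]}}

```text
time: 23.93
position: [0.6398, 0.0095, 0.0481]
tool_rot: [-1.377, -2.823, 0.0]
ft_force: [-0.5, 0.3, -0.2]
grip_width: 0.861
grip_force: 0.0
```

Run:
```python
from h import *
go(np.array((.6402,.0096,-.004)),.663)
im=get_image("top")[:,:,::-1];p,o=crop(im,(333,150),120,100,4)
q,o2=crop(get_image("side")[:,:,::-1],np.array((340,250))*.64,78,100,4);print(o,o2)
cv2.imwrite("pics/p2.png",cv2.convertScaleAbs(np.hstack([p,q]),alpha=1.4))
```

```text
shift [-0.1  0.4 52.1] dr [-0. -0.  0.] len 0.052 q [ 0.51  0.53 -0.74  1.63  0.38  1.13  0.34] t 23.9333 a 0.663
(273, 100) (178, 110)
```

View pics/p2.png

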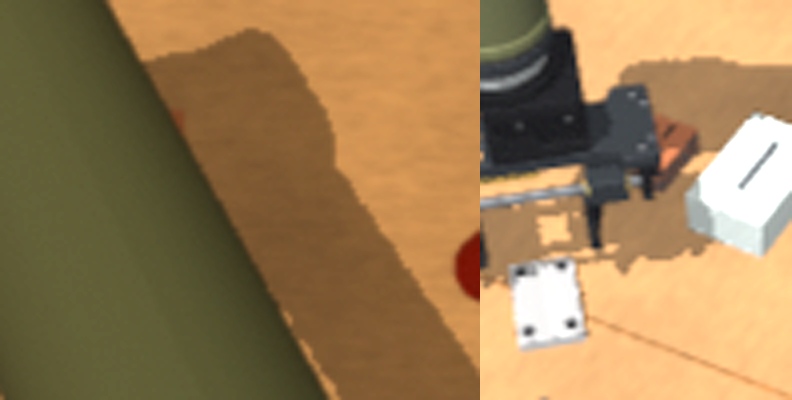

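The pack lies flat behind the shoe at about (675,150), and the gripper is over the plate. Descending on the plate.

{"name": "send_rows", "arguments": {"xyz": [[0, 0, 8], [0, 0, 18], [0, 0, 28], [0, 0, 37], [0, 0.4, 44], [0, 0.4, 49], [0, 0.4, 52], [0, 0.4, 53], [0, 0.4, 54], [0, 0.4, 54]], "dr": [[0, 0, 0], [0, 0, 0], [0, 0, 0], [0, 0, 0], [0, 0, 0], [0, 0, 0], [0, 0, 0], [0, 0, 0], [0, 0, 0], [0, 0, 0]]}}

```text
time: 24.87
position: [0.6404, 0.0097, -0.0057]
tool_rot: [1.377, 2.823, 0.0]
ft_force: [-0.7, 0.5, 0.4]
grip_width: 0.86
grip_force: 0.0
```

{"name": "send_rows", "arguments": {"xyz": [[0, 0, 0], [0, 0, 0], [0, 0, 0], [0, 0, 0], [0, 0, 0], [0, 0, 0], [0, 0, 0], [0, 0, 0], [0, 0, 0], [0, 0, 0]], "dr": [[0, 0, 0], [0, 0, 0], [0, 0, 0], [0, 0, 0], [0, 0, 0], [0, 0, 0], [0, 0, 0], [0, 0, 0], [0, 0, 0], [0, 0, 0]], "jaw": 30}}

```text
time: 25.7
position: [0.6407, 0.0099, -0.0056]
tool_rot: [1.377, 2.823, 0.001]
ft_force: [2.0, 1.6, 0.8]
grip_width: 0.558
grip_force: 40.0
```

Run:
```python
from h import *
s=get_state();print(s["position"],s["grip_force"],s["grip_width"]*87,s["ft_force"])
go(np.array((.5447,-.1622,.1)),-.047)
```

```text
[ 0.64067879  0.00988959 -0.00562271] 39.99935030937195 48.54848998055681 [1.97275875 1.60811103 0.83640895]
shift [ -76.6 -181.5 -105.8] dr [0.001 0.    0.71 ] len 0.224 q [ 0.49  0.59 -0.71  1.67  0.43  1.05  0.31] t 25.7 a 0.663
```

{"name": "send_rows", "arguments": {"xyz": [[0, 0, -25], [0, 0, -60], [0, 0, -95], [-10, -24, -105], [-24, -57, -105], [-38, -90, -105], [-50, -118, -105], [-62, -147, -105], [-72, -170, -105], [-76.6, -181.5, -105]], "dr": [[0, 0, 0], [0, 0, 0], [0, 0, 0.05], [0, 0, 0.15], [0, 0, 0.25], [0, 0, 0.35], [0, 0, 0.45], [0, 0, 0.55], [0, 0, 0.65], [0, 0, 0.71]]}}

```text
time: 26.53
position: [0.5402, -0.1672, 0.0977]
tool_rot: [-2.282, -2.156, 0.008]
ft_force: [-0.8, -0.7, -3.5]
grip_width: 0.558
grip_force: 40.0
```

{"name": "send_rows", "arguments": {"xyz": [[0, 0, 0], [0, 0, 0], [0, 0, 10], [0, 0, 20], [0, 0, 30], [0, 0, 35], [0, 0, 35], [0, 0, 35], [0, 0, 35], [0, 0, 35]], "dr": [[0, 0, 0], [0, 0, 0], [0, 0, 0], [0, 0, 0], [0, 0, 0], [0, 0, 0], [0, 0, 0], [0, 0, 0], [0, 0, 0], [0, 0, 0]]}}

```text
time: 27.37
position: [0.5448, -0.1624, 0.0647]
tool_rot: [2.272, 2.168, 0.001]
ft_force: [-0.1, 0.3, -3.5]
grip_width: 0.55
grip_force: 40.0
```

Run:
```python
from h import *
s=get_state();print(s["position"],s["ft_force"])
go(np.array((.5447,-.1622,.0349)),-.047)
```

```text
[ 0.54484304 -0.16244465  0.06465489] [-0.12656418  0.30930809 -3.48086729]
shift [ 0.2 -0.2 29.8] dr [0.001 0.    0.   ] len 0.03 q [ 0.76  0.32 -0.6   1.8   0.2   1.08  0.04] t 27.3667 a -0.047
```

{"name": "send_rows", "arguments": {"xyz": [[0, 0, 6], [0, 0, 12], [0, 0, 18], [0, 0, 23], [0, 0, 26], [0, 0, 28], [0, 0, 29], [0, 0, 29.5], [0, 0, 30], [0, 0, 30]], "dr": [[0, 0, 0], [0, 0, 0], [0, 0, 0], [0, 0, 0], [0, 0, 0], [0, 0, 0], [0, 0, 0], [0, 0, 0], [0, 0, 0], [0, 0, 0]]}}

```text
time: 28.2
position: [0.5445, -0.1624, 0.0344]
tool_rot: [2.273, 2.168, 0.0]
ft_force: [0.8, 0.2, -3.7]
grip_width: 0.551
grip_force: 40.0
```

{"name": "send_rows", "arguments": {"xyz": [[0, 0, 0.5], [0, 0, 0.5], [0, 0, 0.5], [0, 0, 0.5], [0, 0, 0.5], [0, 0, 0.5], [0, 0, 0.5], [0, 0, 0.5], [0, 0, 0.5], [0, 0, 0.5]], "dr": [[0, 0, 0], [0, 0, 0], [0, 0, 0], [0, 0, 0], [0, 0, 0], [0, 0, 0], [0, 0, 0], [0, 0, 0], [0, 0, 0], [0, 0, 0]]}}

```text
time: 29.03
position: [0.5446, -0.1624, 0.0343]
tool_rot: [2.273, 2.168, 0.0]
ft_force: [-3.1, -0.0, 5.6]
grip_width: 0.556
grip_force: 40.0
```

Contact. Release, rise and head for the punch.

{"name": "send_rows", "arguments": {"xyz": [[0, 0, 0], [0, 0, 0], [0, 0, 0], [0, 0, 0], [0, 0, 0], [0, 0, -5], [0, 0, -20], [0, 0, -50], [0, 0, -75], [0, 0, -80]], "dr": [[0, 0, 0], [0, 0, 0], [0, 0, 0], [0, 0, 0], [0, 0, 0], [0, 0, 0], [0, 0, 0], [0, 0, 0], [0, 0, 0], [0, 0, 0]], "jaw": 70}}

```text
time: 29.87
position: [0.5473, -0.1629, 0.1185]
tool_rot: [2.268, 2.164, 0.005]
ft_force: [0.4, -0.2, 0.6]
grip_width: 0.804
grip_force: 0.0
```

Run:
```python
from h import *
print(get_state()["position"])
go(np.array((.3909,.2907,.11)),-.196)
```

```text
[ 0.54731776 -0.16286758  0.11849554]
shift [ 445.8 -177.5    6.2] dr [0.007 0.002 0.149] len 0.48 q [ 0.78  0.26 -0.62  1.75  0.17  1.17  0.07] t 29.8667 a -0.047
```

{"name": "send_rows", "arguments": {"xyz": [[40, -16, 0], [80, -32, 0], [118, -47, 0], [156, -62, 0], [194, -77, 0], [232, -92, 0], [270, -107, 0], [308, -122, 0], [346, -138, 0], [375, -149, 0]], "dr": [[0, 0, 0.01], [0, 0, 0.03], [0, 0, 0.05], [0, 0, 0.07], [0, 0, 0.09], [0, 0, 0.11], [0, 0, 0.13], [0, 0, 0.149], [0, 0, 0.149], [0, 0, 0.149]]}}

```text
time: 30.7
position: [0.4112, 0.2223, 0.1139]
tool_rot: [2.425, 1.996, 0.001]
ft_force: [1.6, -0.9, 0.5]
grip_width: 0.803
grip_force: 0.0
```

Run:
```python
from h import *
go(np.array((.3909,.2907,.06)),-.196)
```

```text
shift [ 63.2 -33.1  53.8] dr [ 0.001 -0.     0.003] len 0.089 q [ 0.39  0.05 -0.96  1.98  0.05  1.13 -0.78] t 30.7 a -0.193
```

{"name": "send_rows", "arguments": {"xyz": [[20, -10, 0], [45, -22, 0], [63, -33, 0], [63, -33, 20], [63, -33, 40], [63, -33, 52], [63, -33, 52], [63, -33, 52], [63, -33, 52], [63, -33, 52]], "dr": [[0, 0, 0], [0, 0, 0.003], [0, 0, 0.003], [0, 0, 0.003], [0, 0, 0.003], [0, 0, 0.003], [0, 0, 0.003], [0, 0, 0.003], [0, 0, 0.003], [0, 0, 0.003]]}}

```text
time: 31.53
position: [0.3939, 0.2877, 0.0626]
tool_rot: [2.431, 1.989, 0.003]
ft_force: [0.2, 0.4, 0.2]
grip_width: 0.803
grip_force: 0.0
```

Run:
```python
from h import *
go(np.array((.3909,.2907,.006)),-.196)
im=get_image("top")[:,:,::-1]
S,o=crop(im,(340,160),60,70,6);print(o)
q,o2=crop(get_image("side")[:,:,::-1],np.array((343,455))*.64,70,70,6);print(o2)
cv2.imwrite("pics/p3.png",cv2.convertScaleAbs(np.hstack([crop(im,(308,155),62,70,6)[0],q]),alpha=1.4))
```

```text
shift [ 2.3 -3.6 56.6] dr [ 0.002 -0.001 -0.004] len 0.057 q [ 0.23  0.21 -0.99  1.99  0.21  1.04 -1.05] t 31.5333 a -0.2
(310, 125)
(184, 256)
```

View pics/p3.png

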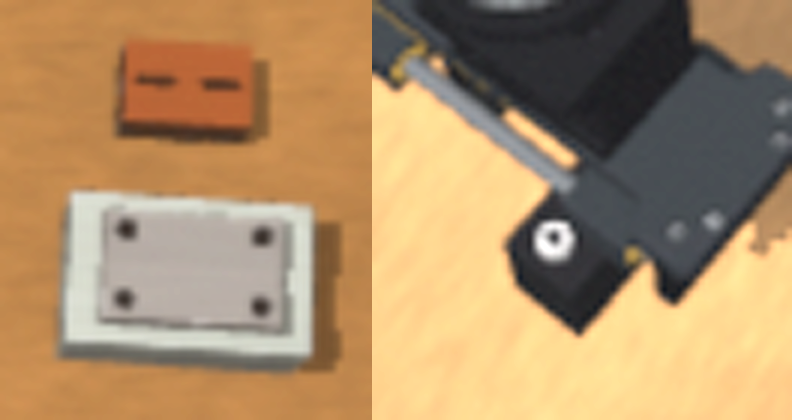

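The plate lies flat and parallel on the shoe with its hole marks at (127,229), (262,237), (260,306) and (124,299). The pack is behind it. I'll measure the placement now.

```bash
cat > m2.py <<'E'
from h import *
from m import box
def F(p,z): return ray("top",(np.array(p,float)+.5)/6-.5+(277,120),z)[:,:2]
s=box("shoe",F([(70,192),(313,206),(310,358),(64,345)],.04))
h=box("plate",F([(127,229),(262,237),(260,306),(124,299)],.052))
p=box("pack",F([(126,40),(254,46),(250,129),(121,121)],.024))
r=Ro.from_euler('z',-.047).as_matrix()[:2,:2]
print((h-s)@r,(p-s)@r)
E
python3 m2.py|tail -4
```

```text
shoe [ 0.5446 -0.1617] yaw -0.044 edges [109.  70. 109.  70.]
plate [ 0.5448 -0.1616] yaw -0.044 edges [60. 31. 60. 32.]
pack [ 0.6394 -0.165 ] yaw -0.042 edges [59. 40. 59. 39.]
[0.00015529 0.00010422] [0.09484401 0.00114907]
```

{"name": "send_rows", "arguments": {"xyz": [[0, 0, 0], [0, 0, 0], [0, 0, 0], [0, 0, 0], [0, 0, 0], [0, 0, 0], [0, 0, 0], [0, 0, 0], [0, 0, 0], [0, 0, 0]], "dr": [[0, 0, 0], [0, 0, 0], [0, 0, 0], [0, 0, 0], [0, 0, 0], [0, 0, 0], [0, 0, 0], [0, 0, 0], [0, 0, 0], [0, 0, 0]]}}

```text
time: 32.47
position: [0.393, 0.2874, 0.0616]
tool_rot: [2.431, 1.99, -0.0]
ft_force: [0.3, -0.3, 1.0]
grip_width: 0.805
grip_force: 0.0
```

Run:
```python
from h import *
go(np.array((.3909,.2907,.006)),-.196)
```

```text
shift [ 2.8 -2.7 55.6] dr [-0.     0.    -0.003] len 0.056 q [ 0.23  0.22 -0.99  1.99  0.21  1.04 -1.05] t 32.4667 a -0.199
```

Placements are within about 1 mm. Now to pick up the punch.

{"name": "send_rows", "arguments": {"xyz": [[2.8, -2.7, 4], [2.8, -2.7, 12], [2.8, -2.7, 22], [2.8, -2.7, 32], [2.8, -2.7, 42], [2.8, -2.7, 50], [2.8, -2.7, 55.6], [2.8, -2.7, 55.6], [2.8, -2.7, 55.6], [2.8, -2.7, 55.6]], "dr": [[0, 0, 0], [0, 0, 0], [0, 0, 0], [0, 0, 0], [0, 0, 0], [0, 0, 0], [0, 0, 0], [0, 0, 0], [0, 0, 0], [0, 0, 0]]}}

```text
time: 33.3
position: [0.3911, 0.291, 0.0063]
tool_rot: [2.431, 1.99, 0.001]
ft_force: [0.2, 0.0, 0.1]
grip_width: 0.8
grip_force: 0.0
```

{"name": "send_rows", "arguments": {"xyz": [[0, 0, 0], [0, 0, 0], [0, 0, 0], [0, 0, 0], [0, 0, 0], [0, 0, 0], [0, 0, 0], [0, 0, 0], [0, 0, 0], [0, 0, 0]], "dr": [[0, 0, 0], [0, 0, 0], [0, 0, 0], [0, 0, 0], [0, 0, 0], [0, 0, 0], [0, 0, 0], [0, 0, 0], [0, 0, 0], [0, 0, 0]], "jaw": 20, "grip_force": 45}}

```text
time: 34.13
position: [0.3907, 0.2907, 0.0061]
tool_rot: [2.431, 1.99, -0.0]
ft_force: [-1.6, -0.3, 1.9]
grip_width: 0.408
grip_force: 45.0
```

Run:
```python
from h import *
s=get_state();print(s["position"],s["grip_force"],s["grip_width"]*87,s["ft_force"])
go(np.array((.5447,-.1620,.13)),-.046)
```

```text
[0.39073586 0.29070643 0.00605787] 44.99957154504955 35.5023336420597 [-1.5809538  -0.29317991  1.90316276]
shift [-413.4  240.4 -123.9] dr [-0.     0.    -0.153] len 0.494 q [ 0.16  0.32 -0.94  2.03  0.32  0.94 -1.15] t 34.1333 a -0.199
```

{"name": "send_rows", "arguments": {"xyz": [[0, 0, -25], [0, 0, -60], [0, 0, -95], [-10, 6, -120], [-44, 26, -124], [-78, 46, -124], [-112, 66, -124], [-146, 86, -124], [-180, 106, -124], [-214, 126, -124]], "dr": [[0, 0, 0], [0, 0, 0], [0, 0, 0], [0, 0, 0], [0, 0, -0.03], [0, 0, -0.06], [0, 0, -0.09], [0, 0, -0.12], [0, 0, -0.14], [0, 0, -0.153]]}}

```text
time: 34.97
position: [0.4714, 0.0536, 0.1291]
tool_rot: [-2.271, -2.171, 0.003]
ft_force: [1.4, 0.4, -4.9]
grip_width: 0.409
grip_force: 45.0
```

Run:
```python
from h import *
print(get_state()["ft_force"])
go(np.array((.5447,-.1620,.1)),-.046)
```

```text
[ 1.40085579  0.38585119 -4.9490325 ]
shift [-212.    83.    29.3] dr [-0.001  0.001  0.001] len 0.23 q [ 0.63  0.04 -0.8   1.95  0.03  1.17 -0.24] t 34.9667 a -0.045
```

{"name": "send_rows", "arguments": {"xyz": [[-35, 14, 0], [-70, 27, 0], [-105, 41, 0], [-140, 55, 0], [-170, 67, 0], [-192, 75, 0], [-205, 80, 0], [-208, 82, 10], [-208, 82, 25], [-208, 82, 29]], "dr": [[0, 0, 0], [0, 0, 0], [0, 0, 0], [0, 0, 0], [0, 0, 0], [0, 0, 0], [0, 0, 0], [0, 0, 0], [0, 0, 0], [0, 0, 0]]}}

```text
time: 35.8
position: [0.5422, -0.1531, 0.0977]
tool_rot: [-2.266, -2.168, 0.002]
ft_force: [-0.7, 0.3, -5.2]
grip_width: 0.41
grip_force: 45.0
```

{"name": "send_rows", "arguments": {"xyz": [[0, 0, 5], [0, 0, 10], [0, 0, 10], [0, 0, 10], [0, 0, 10], [0, 0, 10], [0, 0, 10], [0, 0, 10], [0, 0, 10], [0, 0, 10]], "dr": [[0, 0, 0], [0, 0, 0], [0, 0, 0], [0, 0, 0], [0, 0, 0], [0, 0, 0], [0, 0, 0], [0, 0, 0], [0, 0, 0], [0, 0, 0]]}}

```text
time: 36.63
position: [0.5445, -0.1557, 0.0911]
tool_rot: [2.272, 2.169, -0.0]
ft_force: [0.1, 0.4, -5.2]
grip_width: 0.408
grip_force: 45.0
```

Run:
```python
from h import *
print(get_state()["position"],get_state()["ft_force"])
go(np.array((.5447,-.1620,.0581)),-.046)
```

```text
[ 0.54447177 -0.15565074  0.09113382] [ 0.13939007  0.35792064 -5.21921771]
shift [-6.3  0.5 33. ] dr [ 0.  0. -0.] len 0.034 q [ 0.78  0.29 -0.63  1.78  0.19  1.13  0.04] t 36.6333 a -0.046
```

{"name": "send_rows", "arguments": {"xyz": [[-3, 0.3, 0], [-6.3, 0.5, 5], [-6.3, 0.5, 12], [-6.3, 0.5, 18], [-6.3, 0.5, 24], [-6.3, 0.5, 28], [-6.3, 0.5, 31], [-6.3, 0.5, 32], [-6.3, 0.5, 32.4], [-6.3, 0.5, 32.4]], "dr": [[0, 0, 0], [0, 0, 0], [0, 0, 0], [0, 0, 0], [0, 0, 0], [0, 0, 0], [0, 0, 0], [0, 0, 0], [0, 0, 0], [0, 0, 0]]}}

```text
time: 37.47
position: [0.5448, -0.1618, 0.0587]
tool_rot: [2.272, 2.17, 0.0]
ft_force: [-0.0, 0.7, -5.2]
grip_width: 0.412
grip_force: 45.0
```

{"name": "send_rows", "arguments": {"xyz": [[0, 0, 0.4], [0, 0, 0.8], [0, 0, 0.8], [0, 0, 0.8], [0, 0, 0.8], [0, 0, 0.8], [0, 0, 0.8], [0, 0, 0.8], [0, 0, 0.8], [0, 0, 0.8]], "dr": [[0, 0, 0], [0, 0, 0], [0, 0, 0], [0, 0, 0], [0, 0, 0], [0, 0, 0], [0, 0, 0], [0, 0, 0], [0, 0, 0], [0, 0, 0]]}}

```text
time: 38.3
position: [0.5449, -0.162, 0.0581]
tool_rot: [2.272, 2.169, 0.0]
ft_force: [0.4, 0.4, -3.2]
grip_width: 0.411
grip_force: 45.0
```

{"name": "send_rows", "arguments": {"xyz": [[0, 0, 0], [0, 0, 0], [0, 0, 0], [0, 0, 0], [0, 0, 0], [0, 0, -5], [0, 0, -20], [0, 0, -50], [0, 0, -85], [0, 0, -110]], "dr": [[0, 0, 0], [0, 0, 0], [0, 0, 0], [0, 0, 0], [0, 0, 0], [0, 0, 0], [0, 0, 0], [0, 0, 0], [0, 0, 0], [0, 0, 0]], "jaw": 60}}

```text
time: 39.13
position: [0.5454, -0.1617, 0.1708]
tool_rot: [2.27, 2.169, 0.002]
ft_force: [0.1, -0.6, 1.4]
grip_width: 0.686
grip_force: 0.0
```

{"name": "send_rows", "arguments": {"xyz": [[-20, -12, -5], [-50, -32, -10], [-80, -52, -15], [-110, -72, -20], [-140, -92, -25], [-170, -112, -30], [-200, -132, -30], [-230, -152, -30], [-260, -172, -30], [-290, -192, -30]], "dr": [[0, 0, 0], [0, 0, 0], [0, 0, 0], [0, 0, 0], [0, 0, 0], [0, 0, 0], [0, 0, 0], [0, 0, 0], [0, 0, 0], [0, 0, 0]]}}

```text
time: 39.97
position: [0.3384, -0.444, 0.1986]
tool_rot: [2.271, 2.169, -0.001]
ft_force: [0.8, -0.7, -0.5]
grip_width: 0.692
grip_force: 0.0
```

Run:
```python
from h import *
im=get_image("top")[:,:,::-1]
a,o=crop(im,(308,155),66,80,6);b,o2=crop(im,(185,165),66,80,6);print(o,o2)
cv2.imwrite("pics/f.png",cv2.convertScaleAbs(np.hstack([a,b]),alpha=1.5))
cv2.imwrite("pics/fs.png",cv2.resize(get_image("side")[:,:,::-1],(800,600)))
```

```text
(275, 115) (152, 125)
```

View pics/f.png

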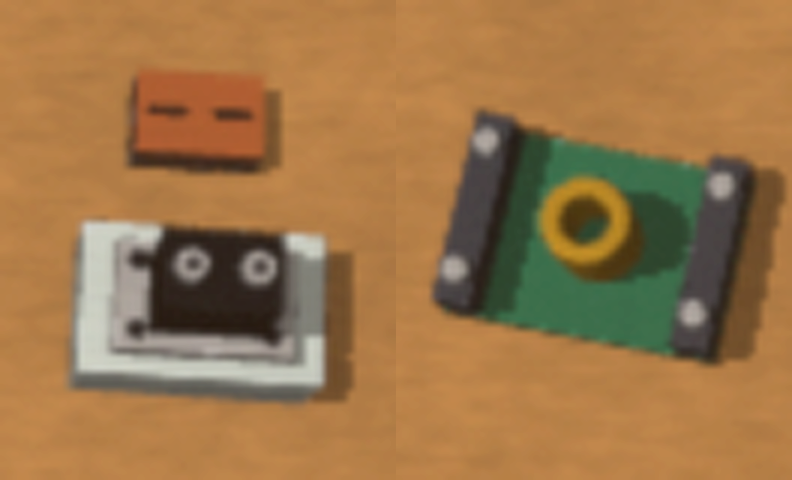

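View pics/fs.png

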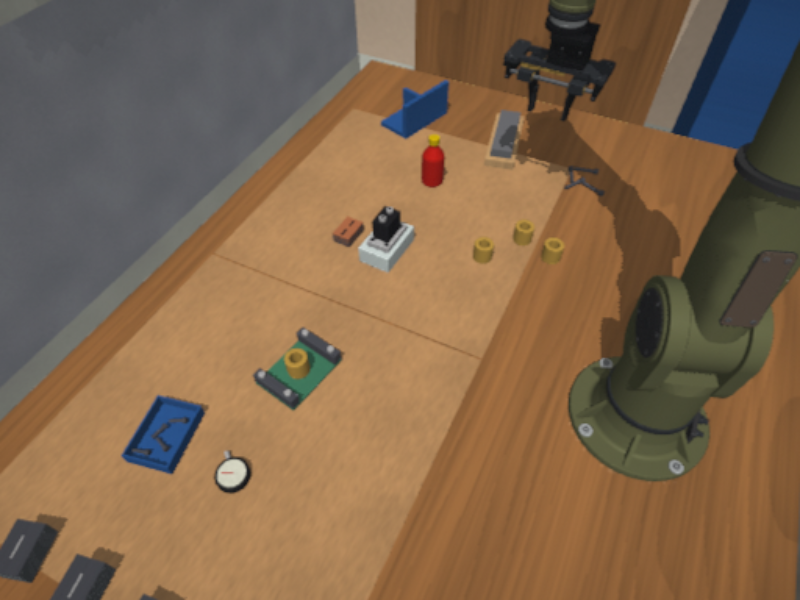

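The punch stands on the plate, the bush is between the rails, and the bystanders haven't moved. One last numeric check.

```bash
python3 - <<'E' | tail -6
from m import *
F=lambda p,z,o:ray("top",(np.array(p,float)+.5)/6-.5+o,z)[:,:2]
P=F([(192,264),(259,267)],.105,(275,115));d=P[0]-P[1];r=Ro.from_euler('z',-.045).as_matrix()[:2,:2]
print("punch rel",(P.mean(0)-(.5447,-.1617))@r,np.linalg.norm(d),np.arctan2(-d[0],d[1]))
g=box("g",F([(89,140),(325,185),(296,313),(57,268)],.036,(152,125)))
b=F([(189,222)],.046,(152,125));r=Ro.from_euler('z',-.183).as_matrix()[:2,:2];print("bush rel",(b-g)@r)
E
```

```text
guide [0.5497 0.1711] yaw -0.183 edges [108.  59. 108.  61.]
punch [0.3908535  0.29073182] 28.039431897366317 -0.19612985553127413
bush [[ 0.39621273 -0.3307088 ]]
punch rel [ 0.0001738  -0.00013578] 0.02796953972211063 -0.03311886888180713
g [0.55   0.1715] yaw -0.18 edges [108.  60. 108.  60.]
bush rel [[-0.0006154  -0.00085395]]
```

{"name": "send_rows", "arguments": {"xyz": [[0, 0, 0], [0, 0, 0], [0, 0, 0], [0, 0, 0], [0, 0, 0], [0, 0, 0], [0, 0, 0], [0, 0, 0], [0, 0, 0], [0, 0, 0]], "dr": [[0, 0, 0], [0, 0, 0], [0, 0, 0], [0, 0, 0], [0, 0, 0], [0, 0, 0], [0, 0, 0], [0, 0, 0], [0, 0, 0], [0, 0, 0]]}}

```text
time: 40.9
position: [0.3395, -0.4427, 0.1978]
tool_rot: [-2.272, -2.17, 0.0]
ft_force: [0.3, -0.4, -0.1]
grip_width: 0.686
grip_force: 0.0
```

```bash
python3 -c "
from bench import *
print(close_job())"
```

```text
the job is handed in; nothing more can be done
None
```

Job handed in at about 41 s: plate, punch, pack and bush each measure within about 1–2 mm of their targets in the top camera, and the gauge, oil bottle and screw tray look unmoved in the final picture.

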